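# Put the lathe tooling back where it belongs

### The arm

A 6-joint arm with a two-finger parallel gripper is mounted at the origin on the work surface. World frame = base frame: x ahead of the robot, y to its left, z up, the work surface at z = 0. Lengths are in m, angles in rad, forces in N, time in s.
With the tool pointing down it reaches from about 0.35 to 1 m from the base axis. Payload 7.1 kg.
Tool frame: the origin (TCP) lies between the finger pads; the fingertips stand 22 mm ahead of it and the grasp point (between the pads) lies 3 mm ahead of it; x points along the fingers, y is the direction in which the jaws open and shut, and the axes are right-handed (so a half turn about x gives the same grasp; the last joint's range is limited). The gripper opens to 85 mm and grips with 20 to 120 N. Pads are 22 mm wide; open, the fingers measure 114 mm over their backs; the gripper's body (76 mm by 85 mm) begins 54 mm behind the grasp point. The pads swing forward as they close: fully open they stand 13 mm farther back than shut.
Start: joints at [-1.161, 0.423, 1.63, -0, 1.089, -0.019], TCP at [0.26, -0.568, 0.253] pointing down, gripper open.
Joint ranges: [-3, 3], [-0.9, 2.11], [0.09, 2.58], [-1.31, 4.45], [0.11, 2.69], [-2.54, 2.54]. Speed limits (rad/s): [2.39, 2.39, 3.01, 3.14, 3.14, 3.14].

### API

Orientations are given as a rotation vector (axis times angle).
In Python, from rig import manip gives the robot as it stands. The module is installed in compiled form; this text tells all that it offers. Calls block until the motion is done:
- manip.move_to(position, orientation): joint-space move of the TCP to a pose.
- manip.servo_line(position, orientation=None, rate=0.15): straight line of the TCP; orientation=None keeps the orientation; rate is the mean speed in m/s.
- manip.set_joints(angles): joint-space move.
- manip.command_gripper(opening, f_grip=None): finger opening in m; f_grip is the grip in N (None keeps the last); returns when the fingers have stopped.
- manip.hold(seconds).
- manip.solve_ik(position, orientation): joint angles nearest the present ones, or None.
- manip.camera(name): name is "scene" or "top"; returns a dict with "image" (384x512x3 uint8, red, green, blue), "fx", "fy", "cx", "cy" (pixels), "cam_to_world" (4x4, takes a point from camera to world coordinates). Camera axes: x right, y down, z forward; pixel columns grow to the right and rows downward; lengths in m; the calibration is good to about 2 mm. A picture is of the moment at which its call begins. There is no depth.
A pose or a line that the arm cannot do raises manip.IKError and nothing moves.
- manip.sign_off(): hands the job in, once; it reports no verdict.
Readings, each from a call of its own:
- manip.get_time(): time.
- manip.get_joint_positions(): joint angles.
- manip.get_joint_vel(): joint speeds.
- manip.get_tau(): joint torques, N m.
- manip.get_position(): TCP position.
- manip.get_ee_rot(): TCP orientation.
- manip.get_contact_force(): force on the tool from outside, world axes, zero at the start.
- manip.get_torque(): the same for the moment, N m.
- manip.get_width(): finger opening in m.
Only numpy, scipy, OpenCV 4.12 (cv2) and the standard library are available. Lean on these libraries where they do the work, as an engineer would, in place of code of your own. Each camera call takes 0.05 s, during which the arm holds its last target. There are 200 camera calls.

### The job

Clear the lathe tooling off the cutting mat: stand the two tool holders upright in the pale wooden stand, one in each bay with the tool lying along the bay; lay the drill chuck and the live centre in the dark grooved rest, one in each groove; and lay the T-shaped chuck key flat in the blue tray. Set each down, do not drop it, and leave the finished brass bushing standing where it is.

Things in the scene. Friction and masses are not known exactly. Their poses are not given: they have to be found in the camera images.
- turning_holder: tool holder with turning tool: black steel block 60 (x) x 32 (y) x 40 mm high, standing on its base on the mat; screws and a brass nut on top, to 52 mm; a square steel tool with gold tip sticks 25 mm out of its +x end, 12 to 27 mm above the base. Origin: centre of the block's underside; x towards the tool's tip, z up. Grip across its 32 mm width (y). 0.4 kg.
- parting_holder: tool holder with parting blade: the same black block (60 x 32 x 40 mm, origin centre of its underside, x towards the tool's tip, z up; grip across y), but a thin upright blade, 3 mm thick and 15 mm tall with gold tip, sticks 30 mm out of the +x end. 0.4 kg.
- drill_chuck: drill chuck lying on its side, 115 mm long: dark knurled sleeve, 38 mm diameter, 40 long; conical nose; thin bright arbor (12 mm) hanging clear of the mat. Origin: on its axis at mid-length, 19 mm above the mat; x along the axis to the nose (y, z as it has rolled). Grip and balance at the sleeve's middle, 23 mm from the origin towards +x. 0.4 kg; can roll.
- live_centre: live centre lying on its side, 111 mm long: bright steel body, 36 mm diameter, 40 long, with blue band; 60-degree point; thin shank (12 mm) hanging clear of the mat. Origin: on its axis at mid-length, 18 mm above the mat; x along the axis to the point (y, z as it has rolled). Grip and balance at the body's middle, 20 mm from the origin towards +x. 0.34 kg; can roll.
- chuck_key: T-shaped lathe chuck key of bright steel lying flat: round shaft, 12 mm diameter, along x, square end at x = +54 mm; cross bar (11 mm diameter, black ends, 77 mm long, along y) at x = -28 mm. Origin: on the shaft's axis near its balance point, 6 mm above the mat; grip the shaft there, across y. 0.13 kg.
- holder_stand: tool-holder stand, fixed: pale wooden board 104 (x) x 160 mm (y) with two red bays. Bay floors 8 mm above the table, 71 mm wide (y), 104 long (x), open at both x ends; centres at y = +38.5 and -38.5 mm, x = 0. Strips between and outside them rise to 16 mm above the table. Origin: centre of the underside, at table height; x along the bays.
- taper_rest: grooved rest, fixed: dark wooden board 104 (x) x 156 mm (y), 8 thick, with two grooves along x at y = +39 and -39 mm, each between two pale rails (5 mm thick, 104 long, inner edges 24 mm apart, tops 20 mm above the table). A round body laid in a groove rests on the inner edges, axis 35 mm (drill chuck) or 33 mm (live centre) above the table. Origin: centre of the underside, at table height.
- key_tray: key tray, fixed: shallow blue plastic tray 122 (x) x 160 mm (y), walls 4 mm thick, rim 18 mm above the table, dark floor 4 mm above it. Origin: centre of the underside, at table height.
- bushing: finished brass bushing standing on the mat in a gap between the stand, the rest and the tray: a plain ring 25 mm outside, 14 mm bore, 22 mm high. Origin: centre of its underside. To be left standing there.

How it is judged:
By the outcome, as a careful person would: the job done as asked, in the order asked, and still so for the second after the job is handed in, with the robot touching nothing.
It also fails if it takes over 125 s, if anything falls off the work surface, if the arm or the gripper's body presses on something with over 40 N, if the wrist force passes 120 N, or if a joint passes its speed limit or range.

## Working session

There is one attempt and no reset: what is moved stays moved. The work goes in short steps, each a Python script; the robot and the scene stay as the last script left them, time stands still between calls to the robot, and variables do not carry over. Pictures are saved under pics/ and viewed, about 12 in all and at most 16, crops included, and the job is handed in when it is done.

```bash
mkdir -p pics; python3 - <<'E'
from rig import manip
import cv2,numpy as np
for n in("top","scene"):
    c=manip.camera(n); cv2.imwrite(f"pics/{n}0.png",cv2.resize(c["image"][:,:,::-1],(800,600),interpolation=cv2.INTER_CUBIC))
    cv2.imwrite(f"{n}_raw0.png",c["image"][:,:,::-1])
    print(n,c["fx"],c["fy"],c["cx"],c["cy"],np.round(c["cam_to_world"],4).tolist())
print(manip.get_time(),manip.get_ee_rot())
E
```

```text
top 498.834880524625 498.834880524625 262.390033283515 195.7535821683816 [[0.0189, -0.9827, 0.1841, 0.2625], [-0.9998, -0.0192, 0.0002, 0.0035], [0.0033, -0.1841, -0.9829, 1.31], [0.0, 0.0, 0.0, 1.0]]
scene 387.01912361669486 387.01912361669486 262.88514074093655 190.548814483222 [[0.8774, 0.3117, -0.3649, 0.82], [0.4795, -0.5994, 0.6409, -0.5277], [-0.019, -0.7373, -0.6754, 0.6294], [0.0, 0.0, 0.0, 1.0]]
0.1 [ 1.98475396  0.43362621 -1.98532871]
```

View pics/top0.png

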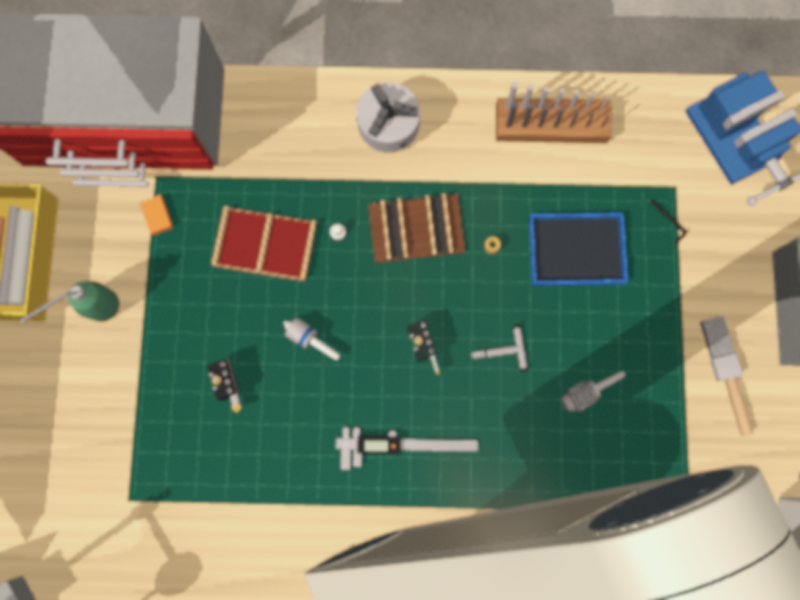

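View pics/scene0.png

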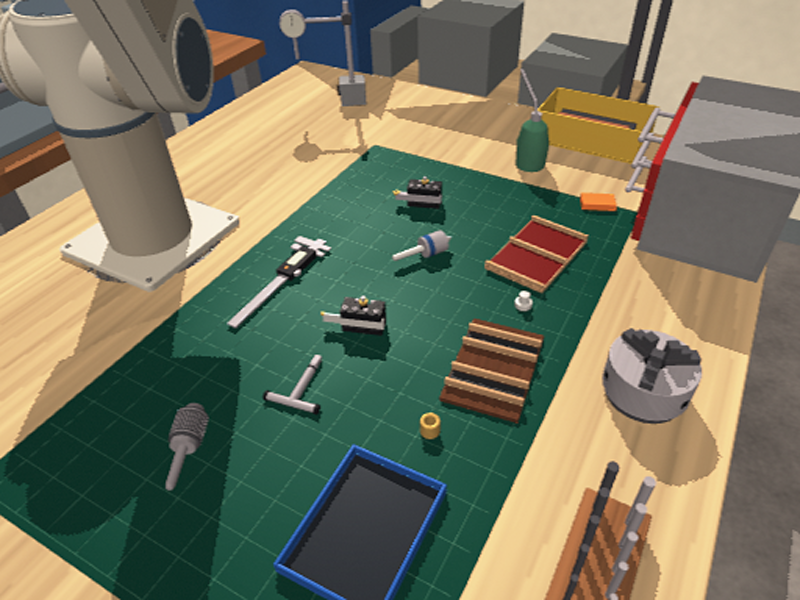

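Top view (800 px frame): stand at (264,243), rest (417,227), tray (578,248), bushing (492,244), holders (223,380) and (422,340), live centre (310,340), key (505,350), chuck (590,392). The scene view shows the same layout. The caliper and a white knob also have to be avoided.

```bash
cat > v.py <<'E'
import cv2,numpy as np
from rig import manip
def ray(c,uv,z):
    T=np.array(c["cam_to_world"]);uv=np.atleast_2d(uv).astype(float)
    d=np.c_[(uv[:,0]-c["cx"])/c["fx"],(uv[:,1]-c["cy"])/c["fy"],np.ones(len(uv))]@T[:3,:3].T
    o=T[:3,3]; return (o+d*((z-o[2])/d[:,2])[:,None])[:,:2]
def proj(c,P):
    T=np.linalg.inv(c["cam_to_world"]);p=np.atleast_2d(P)@T[:3,:3].T+T[:3,3]
    return np.c_[p[:,0]/p[:,2]*c["fx"]+c["cx"],p[:,1]/p[:,2]*c["fy"]+c["cy"]]
def blobs(c,z=0.02,amin=40):
    im=c["image"].astype(int);m=~((im[...,1]>im[...,0]*1.35)&(im[...,1]>im[...,2]*1.08))
    n,l,s,cen=cv2.connectedComponentsWithStats(m.astype(np.uint8),connectivity=4)
    return [(l==i,s[i],cen[i]) for i in range(1,n) if amin<s[i,4]<6000]
E
python3 - <<'E'
from v import *
for n in("top","scene"):
    c=manip.camera(n);im=c["image"][:,:,::-1].copy()
    vis=im.copy()
    for m,s,cen in blobs(c):
        x,y=ray(c,cen,0.015)[0]
        if not(0.2<x<0.85 and -.6<y<.6):continue
        p=np.argwhere(m)[:,::-1].astype(np.float32);r=cv2.minAreaRect(p)
        print(n,s.tolist(),np.round(cen,1),"w",np.round([x,y],3),"rect",np.round(r[0],1),np.round(r[1],1),round(r[2]))
        k,_=cv2.findContours(m.astype(np.uint8),0,2);cv2.drawContours(vis,k,-1,(255,0,255),1)
    cv2.imwrite(f"{n}_v.png",vis)
a=cv2.imread("top_raw0.png")[180:285,120:420]
b=cv2.imread("top_v.png")[110:310,80:440]
cv2.imwrite("pics/seg.png",np.vstack([cv2.resize(b,(540,300),interpolation=cv2.INTER_NEAREST),cv2.resize(a,(540,300)[:1]+(189,),interpolation=cv2.INTER_CUBIC)]))
E
```

```text
top [235, 123, 63, 46, 2347] [266.2 145.5] w [ 0.643 -0.004] rect [266.3 144.9] [40.7 59.5] 84
top [134, 131, 69, 50, 2551] [168.5 155.7] w [0.609 0.257] rect [168.4 155.4] [64.  41.1] 9
top [338, 135, 65, 49, 3072] [369.7 158.9] w [ 0.611 -0.282] rect [370. 159.] [48. 64.] 90
top [210, 143, 12, 11, 112] [215.7 147.9] w [0.634 0.132] rect [215.5 148. ] [10. 11.] 90
top [309, 150, 13, 14, 128] [314.8 156.4] w [ 0.615 -0.135] rect [314.8 156.3] [11.3 12. ] 45
top [181, 203, 37, 28, 438] [196.6 215.7] w [0.448 0.175] rect [198.8 217.2] [43.3 15.5] 34
top [261, 205, 21, 35, 335] [270.9 219.9] w [ 0.441 -0.02 ] rect [270.9 223.4] [35.7 13.5] 73
top [301, 208, 37, 29, 358] [324.  223.7] w [ 0.434 -0.159] rect [321.5 219.6] [37.1 26.9] 13
top [133, 230, 22, 35, 435] [143.9 245.4] w [0.368 0.308] rect [143.5 248.1] [35.2 16.1] 75
top [359, 237, 42, 27, 496] [376.1 250.9] w [ 0.366 -0.293] rect [379.5 248.7] [16.6 45.1] 60
top [214, 273, 93, 29, 1156] [251.2 285. ] w [0.272 0.028] rect [260. 287.] [28. 92.] 90
scene [251, 113, 32, 20, 429] [269.4 123.5] w [0.367 0.316] rect [266.5 122.5] [19.
[... 250 characters left out ...]
 0.011] rect [173.8 177.3] [20.1 82.3] 51
scene [329, 186, 12, 13, 123] [334.8 192.4] w [0.64  0.127] rect [334.5 192. ] [12. 11.] 90
scene [205, 189, 42, 26, 694] [229.6 201.8] w [ 0.439 -0.013] rect [225.9 200.1] [41.8 23.8] 7
scene [281, 204, 67, 67, 2950] [315.1 236.5] w [ 0.652 -0.018] rect [314.1 235.1] [53.8 59. ] 16
scene [169, 227, 37, 38, 404] [190.7 249.3] w [ 0.443 -0.167] rect [186.9 245. ] [35.3 37.1] 2
scene [106, 258, 28, 56, 797] [118.2 279.8] w [ 0.365 -0.291] rect [116.6 285.4] [21.5 58.5] 18
scene [268, 264, 14, 17, 201] [274.8 272. ] w [ 0.619 -0.136] rect [274.5 272. ] [16. 13.] 90
scene [0, 329, 77, 55, 2145] [ 25.5 365.2] w [ 0.35  -0.481] rect [ 38. 356.] [76. 54.] 0
```

View pics/seg.png

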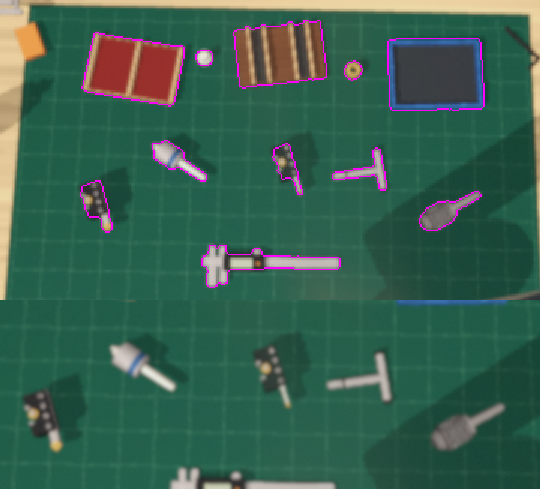

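```bash
cat > est.py <<'E'
from v import *
def wpts(c,m,z): return ray(c,np.argwhere(m)[:,::-1],z)
def pca(p):
    w,V=np.linalg.eigh(np.cov((p-p.mean(0)).T)); return p.mean(0),V[:,1]
def find(c,xy,z,r=0.05):
    return min(blobs(c),key=lambda b:np.linalg.norm(ray(c,b[2],z)[0]-xy))[0]
def rectw(p):
    (cx,cy),(w,h),a=cv2.minAreaRect((p*1000).astype(np.float32)); return np.array([cx,cy])/1000,(w,h),a
def holder(c,xy):
    m=find(c,xy,0.02); b=cv2.morphologyEx(m.astype(np.uint8),cv2.MORPH_OPEN,np.ones((7,7),np.uint8))>0
    bc=rectw(wpts(c,b,0.02))[0]; p=wpts(c,m,0.02); tip=p[np.argsort(np.linalg.norm(p-bc,axis=1))[-6:]].mean(0)
    mu,d=pca(p); d=d*np.sign(d@(tip-bc)); s=(p-mu)@d
    return bc,mu+d*((s.max()+s.min())/2-0.0125),np.degrees(np.arctan2(*(tip-bc)[::-1])),np.degrees(np.arctan2(*d[::-1])),np.ptp(s)
def round_(c,xy,z):  # +x = towards the heavy end
    p=wpts(c,find(c,xy,z),z);mu,d=pca(p);s=(p-mu)@d;mid=(s.max()+s.min())/2
    if mid>0:d=-d;mid=-mid
    return mu+d*abs(mid)*(-1),np.degrees(np.arctan2(*d[::-1])),np.ptp(s)
def key(c,xy):   # bar (heavy) at -x
    p=wpts(c,find(c,xy,0.006),0.006);mu,d=pca(p);s=(p-mu)@d
    if s.max()<-s.min():d=-d;s=-s
    return mu+d*((s.max()+s.min())/2-0.01025),np.degrees(np.arctan2(*d[::-1])),np.ptp(s)
E
python3 - <<'E'
from est import *
np.set_printoptions(precision=4,suppress=True)
for n in("top","scene"):
    c=manip.camera(n);print(n)
    print("turn",*holder(c,(.368,.308)));print("part",*holder(c,(.441,-.02)))
    print("chuck",*round_(c,(.366,-.293),.019));print("centre",*round_(c,(.448,.175),.018));print("key",*key(c,(.434,-.159)))
    for k,xy in dict(stand=(.609,.257),rest=(.643,-.004),tray=(.611,-.282)).items():
        print(k,*rectw(wpts(c,find(c,xy,.012),.012)))
    for xy in((.634,.132),(.617,-.135)): print("ring",wpts(c,find(c,xy,.011),.011).mean(0))
E
```

```text
top
turn [0.3642 0.308 ] [0.373  0.3097] -149.61489119380954 -153.30314097923602 0.09232363701564161
part [ 0.4452 -0.0159] [ 0.4432 -0.0184] -152.62699933922883 -155.3577549590783 0.0931133791799361
chuck [ 0.3706 -0.3019] 119.19746214755723 0.11877883104315357
centre [0.4443 0.169 ] 58.089151191192556 0.1145572157862552
key [ 0.4341 -0.1549] 100.35338559728177 0.09311521330290834
stand [0.6112 0.258 ] (169.5865936279297, 113.11798858642578) 81.51812744140625
rest [ 0.6456 -0.0038] (114.17619323730469, 160.36207580566406) 7.650208950042725
tray [ 0.6122 -0.2828] (133.0458221435547, 171.03688049316406) 1.1417059898376465
ring [0.6347 0.1323]
ring [ 0.6163 -0.1351]
scene
turn [0.3736 0.3126] [0.3733 0.3043] 176.96526564174462 117.98163784746544 0.10084814171172364
part [ 0.4459 -0.0147] [ 0.4477 -0.0158] -157.6413892416416 -170.8009654858861 0.10112248865268288
chuck [ 0.3724 -0.2996] 121.07039822289286 0.12027610308169845
centre [0.4466 0.1686] 64.66770756663239 0.11310081677350997
key [ 0.4358 -0.1531] 100.6510622578195 0.09293689435738516
stand [0.6149 0.2549] (178.13870239257812, 112.72604370117188) 81.54564666748047
rest [ 0.6479 -0.0092] (107.50865936279297, 160.0349884033203) 7.554441928863525
tray [ 0.6172 -0.1342] (25.210182189941406, 36.98563003540039) 27.845144271850586
ring [0.6383 0.1315]
ring [ 0.6174 -0.1335]
```

```bash
cat > act.py <<'E'
from est import *
from scipy.spatial.transform import Rotation as R
def rv(phi):
    x=np.array([0,0,-1.]);y=np.array([np.cos(phi),np.sin(phi),0]);return R.from_matrix(np.c_[x,y,np.cross(x,y)]).as_rotvec()
def off(xy,yaw,dx,dy=0):
    a=np.radians(yaw);return np.array([xy[0]+dx*np.cos(a)-dy*np.sin(a),xy[1]+dx*np.sin(a)+dy*np.cos(a)])
def choose(pxy,pyaw,qxy,qyaw,h=0.15):
    best=None
    for k in(0,np.pi):
        a,b=rv(np.radians(pyaw+90)+k),rv(np.radians(qyaw+90)+k)
        ja,jb=manip.solve_ik([*pxy,h],a),manip.solve_ik([*qxy,h],b)
        if ja is None or jb is None:continue
        s=max(abs(ja[5]),abs(jb[5]))
        if best is None or s<best[0]:best=(s,a,b)
    print("q6max",best[0]);return best[1:]
def st(t): print(t,"t",round(manip.get_time(),2),"p",np.round(manip.get_position(),4),"F",np.round(manip.get_contact_force(),1),"w",round(manip.get_width(),4))
def pick(xy,rot,z,opening,f,h=0.15):
    manip.command_gripper(opening)
    manip.move_to([*xy,h],rot);manip.servo_line([*xy,z],rate=.12);st("down")
    manip.command_gripper(0,f);st("grip")
    manip.servo_line([*xy,h],rate=.15);st("lift")
def place(xy,rot,z,opening,h=0.15,over=.003):
    """z: TCP height at which the thing should just stand"""
    manip.move_to([*xy,h],rot);manip.servo_line([*xy,z+.006],rate=.12);manip.hold(.2)
    f0=manip.get_contact_force()[2];zz=z+.006
    while zz>z-over:
        zz-=.001;manip.servo_line([*xy,zz],rate=.02)
        if manip.get_contact_force()[2]-f0>2.5:break
    st("set");manip.hold(.2);manip.command_gripper(opening);manip.hold(.2);st("open")
    manip.servo_line([*xy,h],rate=.15)
def snap(name,n="scene",box=None):
    c=manip.camera(n);im=c["image"][:,:,::-1]
    if box:im=im[box[1]:box[3],box[0]:box[2]]
    k=min(800/im.shape[1],600/im.shape[0]);cv2.imwrite(f"pics/{name}.png",cv2.resize(im,None,fx=k,fy=k,interpolation=cv2.INTER_CUBIC))
STAND=((.6125,.257),-8.5);REST=((.646,-.005),7.6);TRAY=((.612,-.283),1.1)
E
python3 - <<'E'
from act import *
c=manip.camera("top");im=c["image"].astype(int)
m=find(c,(.643,-.004),.012);pale=m&(im[...,0]>150)
n,l,s,cen=cv2.connectedComponentsWithStats(pale.astype(np.uint8))
for i in range(1,n):
    if s[i,4]>20:print("rail",s[i,4],ray(c,cen[i],.02)[0])
p=(.372,.310);q=off(*STAND,+12.5,38.5);py=-153;qy=STAND[1]+180
a,b=choose(p,py,q,qy)
pick(p,a,.033,.06,60);snap("lift1")
place(q,b,.041,.05);st("done");snap("t1")
E
```

```text
rail 117 [ 0.64526035 -0.02742119]
rail 124 [ 0.65024471 -0.05682106]
rail 122 [0.64046524 0.02032492]
rail 114 [0.63570509 0.04990528]Traceback (most recent call last):
  File "<stdin>", line 8, in <module>
  File "act.py", line 15, in choose
    print("q6max",best[0]);return best[1:]
                  ~~~~^^^
TypeError: 'NoneType' object is not subscriptable
```

```bash
sed -i 's/REST=.*7.6)/REST=((.643,-.0035),7.3)/' act.py; python3 - <<'E'
from act import *
print(np.round(R.from_rotvec(manip.get_ee_rot()).as_matrix(),2))
q=off(*STAND,12.5,38.5)
for nm,xy,y in(("p",(.372,.31),-153),("q",q,171.5)):
  for h in(.05,.1,.15,.2):
    for k in (0,180):
      j=manip.solve_ik([*xy,h],rv(np.radians(y+90+k)));print(nm,h,k,None if j is None else np.round(j,2))
E
```

```text
[[-0.    0.42 -0.91]
 [ 0.   -0.91 -0.42]
 [-1.   -0.   -0.  ]]
p 0.05 0 [0.67 0.57 2.04 0.   0.53 1.77]
p 0.05 180 [ 0.67  0.57  2.04 -0.    0.53 -1.37]
p 0.1 0 [0.67 0.47 2.03 0.   0.64 1.77]
p 0.1 180 [ 0.67  0.47  2.03 -0.    0.64 -1.37]
p 0.15 0 [0.67 0.38 2.01 0.   0.75 1.77]
p 0.15 180 [ 0.67  0.38  2.01 -0.    0.75 -1.37]
p 0.2 0 [0.67 0.3  1.98 0.   0.87 1.77]
p 0.2 180 [ 0.67  0.3   1.98  0.    0.87 -1.37]
q 0.05 0 None
q 0.05 180 None
q 0.1 0 None
q 0.1 180 None
q 0.15 0 None
q 0.15 180 None
q 0.2 0 None
q 0.2 180 None
```

```bash
python3 - <<'E'
from act import *
p=(.372,.310);q=off(*STAND,.0125,.0385);py=-153;qy=STAND[1]+180
a,b=choose(p,py,q,qy)
pick(p,a,.033,.06,60)
place(q,b,.041,.05);st("done");snap("t1")
E
```

```text
q6max 1.3718742433573592
down t 4.97 p [0.3723 0.3102 0.0335] F [ 0.4 -0.2 -0.6] w 0.0597
grip t 5.35 p [0.3724 0.3104 0.034 ] F [-0.4 -0.1  8.2] w 0.0332
lift t 6.28 p [0.3714 0.3095 0.1493] F [ 0.4 -0.6 -3.8] w 0.0331
set t 10.01 p [0.6307 0.2933 0.0421] F [-2.5 -0.6  6. ] w 0.0327
open t 10.72 p [0.6306 0.2932 0.0409] F [-0.8  0.7  0.1] w 0.0501
done t 11.59 p [0.6299 0.2929 0.1491] F [-0.2  0.3  0.1] w 0.0497
```

View pics/t1.png

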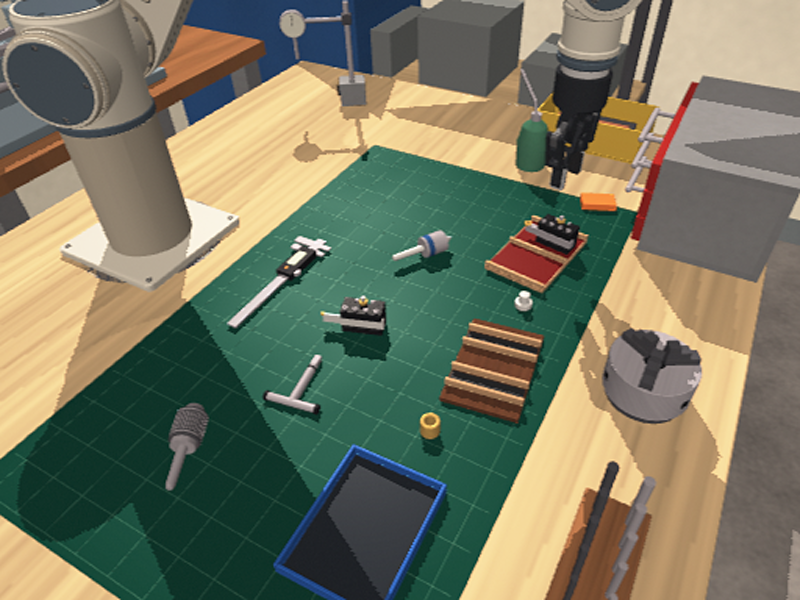

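The turning holder is standing in the left (far) bay at about (553,233). The parting holder is next.

```bash
python3 - <<'E'
from act import *
p=(.4445,-.0165);q=off(*STAND,.0125,-.0385);py=-155.5;qy=STAND[1]+180
a,b=choose(p,py,q,qy)
pick(p,a,.033,.06,60)
place(q,b,.041,.05);st("done")
manip.move_to([.45,-.1,.25],b);st("away")
t=manip.camera("top")["image"][110:200,110:270,::-1];s=manip.camera("scene")["image"][120:210,290:450,::-1]
cv2.imwrite("pics/t2.png",cv2.resize(np.hstack([t,s]),(800,225),interpolation=cv2.INTER_CUBIC))
E
```

```text
q6max 2.038211411528537
down t 14.84 p [ 0.4449 -0.0165  0.0334] F [-0.1  0.5 -0.1] w 0.0599
grip t 15.22 p [ 0.4449 -0.0165  0.0339] F [-1.7  0.8  9.1] w 0.032
lift t 16.15 p [ 0.4438 -0.0165  0.1493] F [ 0.5 -0.5 -4.4] w 0.032
set t 19.98 p [0.6193 0.2172 0.042 ] F [-4.1 -1.3  4.6] w 0.0322
open t 20.7 p [0.6192 0.2171 0.0409] F [-0.3  0.2 -0.6] w 0.0501
done t 21.57 p [0.6185 0.2169 0.1492] F [-1.4 -0.9 -0.4] w 0.0504
away t 22.97 p [ 0.4507 -0.0996  0.2498] F [ 0.9  0.2 -0. ] w 0.0502
```

View pics/t2.png

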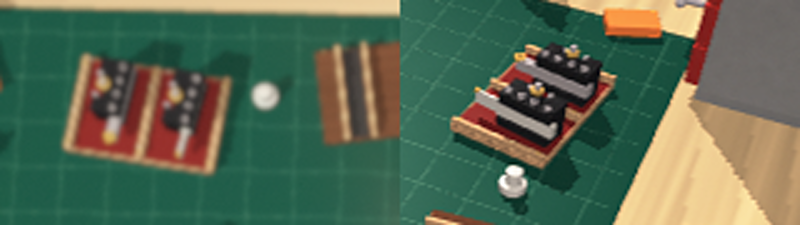

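Both holders stand in their bays, blocks at (115,85) and (180,95) in the top crop, tools along the bays. The chuck is next.

```bash
python3 - <<'E'
from act import *
py=120.;qy=REST[1]+180
p=off((.3715,-.301),py,.023);q=off(*REST,-.023,-.039)
a,b=choose(p,py,q,qy)
pick(p,a,.028,.065,50);snap("lift3")
place(q,b,.044,.055);st("done")
manip.move_to([.45,.1,.25],b);st("away")
t=manip.camera("top")["image"][110:200,210:370,::-1];s=manip.camera("scene")["image"][190:280,240:400,::-1]
cv2.imwrite("pics/t3.png",cv2.resize(np.hstack([t,s]),(800,225),interpolation=cv2.INTER_CUBIC))
E
```

```text
q6max 1.7892217991015256
down t 26.82 p [ 0.3603 -0.2813  0.0285] F [-0.4 -0.3  0.8] w 0.065
grip t 27.18 p [ 0.3602 -0.2815  0.0289] F [-1.3 -1.7  8.1] w 0.0365
lift t 28.15 p [ 0.3595 -0.2806  0.1493] F [-0.3 -0.2 -3.9] w 0.0364
set t 32.22 p [ 0.6253 -0.0451  0.0444] F [-0.9 -0.3  2.4] w 0.0365
open t 32.93 p [ 0.6252 -0.0451  0.0439] F [-0.3  0.6  0.1] w 0.055
done t 33.79 p [ 0.6245 -0.0451  0.1493] F [-0.1  0.7 -0.2] w 0.0553
away t 34.77 p [0.4509 0.0998 0.2497] F [0.  0.1 1. ] w 0.0549
```

View pics/t3.png

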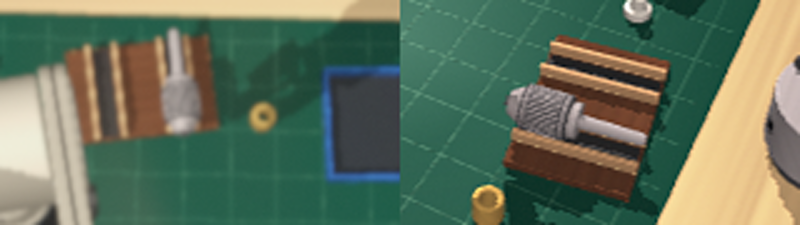

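The chuck lies in the right groove, sleeve on both rails, and the bushing is standing. The live centre is next.

```bash
python3 - <<'E'
from act import *
py=58.5;qy=REST[1]
p=off((.4455,.169),py,.020);q=off(*REST,.016,.039)
a,b=choose(p,py,q,qy)
pick(p,a,.028,.065,50)
place(q,b,.043,.055);st("done")
manip.move_to([.42,.2,.25],b);st("away")
t=manip.camera("top")["image"][110:200,210:370,::-1];s=manip.camera("scene")["image"][190:280,240:400,::-1]
cv2.imwrite("pics/t4.png",cv2.resize(np.hstack([t,s]),(800,225),interpolation=cv2.INTER_CUBIC))
E
```

```text
q6max 1.4820702875270442
down t 38.38 p [0.4564 0.1862 0.0285] F [-0.3  1.  -0.3] w 0.065
grip t 38.75 p [0.4566 0.1861 0.0289] F [-0.  -2.   6.8] w 0.0346
lift t 39.72 p [0.4553 0.1858 0.1493] F [ 0.7 -0.1 -3. ] w 0.0343
set t 43.13 p [0.6541 0.0374 0.0443] F [-0.7  0.9  1.3] w 0.0344
open t 43.87 p [0.6539 0.0372 0.044 ] F [-0.4  0.5 -0.3] w 0.0547
done t 44.73 p [0.6533 0.0372 0.1492] F [-0.7 -0.8  0.3] w 0.0549
away t 45.88 p [0.421  0.1999 0.2498] F [ 0.  -0.5 -0.1] w 0.055
```

View pics/t4.png

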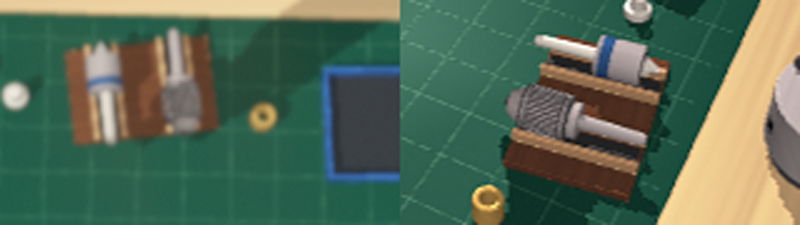

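Both round tools rest in their grooves. The chuck key is last.

```bash
python3 - <<'E'
from act import *
py=100.5;qy=TRAY[1]+90
p=(.435,-.154);q=off(TRAY[0],qy,-.01025)
a,b=choose(p,py,q,qy)
pick(p,a,.026,.045,40);snap("lift5")
place(q,b,.030,.035);st("done")
manip.move_to([.4,.1,.3],b);st("away")
t=manip.camera("top")["image"][110:290,110:430,::-1];s=manip.camera("scene")["image"][120:384,100:450,::-1]
cv2.imwrite("pics/t5.png",np.vstack([cv2.resize(t,(530,298),interpolation=cv2.INTER_CUBIC),cv2.resize(s,(530,300),interpolation=cv2.INTER_CUBIC)]))
E
```

```text
q6max 0.5493046782989026
down t 49.5 p [ 0.4354 -0.1541  0.0265] F [-0.1 -0.4  0.3] w 0.0448
grip t 49.9 p [ 0.4354 -0.1541  0.0266] F [-0.2  0.8  6. ] w 0.01
lift t 50.88 p [ 0.4344 -0.1538  0.1494] F [ 0.3 -1.2 -0.5] w 0.01
set t 54.62 p [ 0.6123 -0.2933  0.0307] F [-2.5  0.3  5. ] w 0.0097
open t 55.39 p [ 0.6122 -0.2933  0.0299] F [-0.6  0.4  0.3] w 0.0351
done t 56.34 p [ 0.6115 -0.2929  0.149 ] F [-0.6  0.6 -0.9] w 0.0349
away t 58.07 p [0.4007 0.0997 0.2999] F [-0.4 -0.1 -0.4] w 0.0351
```

View pics/t5.png

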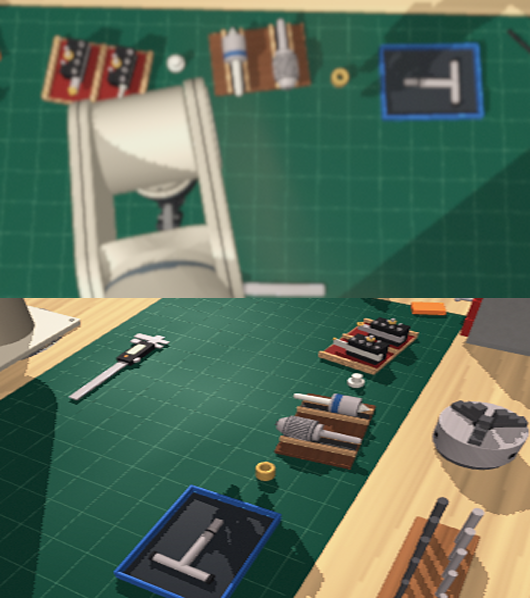

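Key at (433,82) in the top crop lies flat inside the tray, the bushing at (340,77) still stands, and all the other tools are in place. Handing in now.

```bash
python3 - <<'E'
from act import *
c=manip.camera("scene");print("bushing",wpts(c,find(c,(.617,-.135),.011),.011).mean(0))
manip.sign_off()
E
```

```text
bushing [ 0.61738735 -0.13360259]
the job is handed in; nothing more can be done
```

All five tools are off the mat and in place, and the job was handed in at about 58 s of the 125 s allowed. I moved them in the order you gave:

- **Tool holders:** both stand in the wooden stand, one per bay, with the tool along the bay.
- **Drill chuck and live centre:** they lie in the two grooves of the rest, one in each.
- **Chuck key:** it lies flat in the blue tray.

I lowered each one to its support and stopped it there before opening the fingers. For the chuck and the live centre the contact threshold was only just reached, or possibly not reached before the last step. The views afterwards show both lying properly on their rails.

In the last views from both cameras every tool sits where it should. The bushing still measures (0.617, -0.134) m, the same as at the start in the same view, and the robot was clear of everything. The only forces I read at the wrist were a few newtons, up to about 9 N at the moment of gripping. I did not monitor force or joint speed continuously.

One disagreement: the two camera views differed by a few millimetres on some positions. For the holders' yaw, the scene view was less reliable, so I used the top view. I judged the final positions in the bays and grooves by eye from the pictures and did not measure them again.

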